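# Snap a coffee pod shut in the lever press and serve it on the saucers

## Task

Stand the small steel coffee pod in the round seat of the lever press with its lid still raised, then push the press's upper handle down onto it until the resistance peaks and the lid snaps home. Swing the handle back up to upright and leave it there, take the shut pod out, and lower it upright onto the middle of the top saucer of the pile, letting go only once it rests there. Leave the moka pot, the glass cup and the spice mill where they are.

Things in the scene. Friction and masses are not known exactly. Their poses are not given: they have to be found in the camera images.
- pod: Refillable coffee pod: plain steel cylinder, 46 mm in diameter, 40 mm tall, about 0.12 kg, loose on the counter. Origin at the centre of its underside, z up. A black disc lid, 38 mm wide, is captive in its mouth: raised, its top stands 10 mm above the steel rim; shut, 2 mm. Take the pod by its steel body.
- pod_lid (a joint): Travel of the pod's lid in m: 0 raised (as at the start), 0.008 fully shut. The lid resists with a force that peaks at about 22 N on the lid within its first 2 mm, then gives at mid travel, snaps down by itself and stays shut.
- press: Aluminium lever press fixed to the counter, two handles joined by a hinge; place and yaw vary. Origin at its underside below the seat; x axis from the handles' free end towards the hinge, z up. The lower handle is its base: 36 mm wide, 12 mm high, x = -97 to 118 mm; a 70 mm square block 16 mm high carries the seat. Hinge cheeks (14 to 23 mm either side, x = 73 to 97 mm) stand up to z = 84 mm.
- press_seat (a point): Centre of the press's round seat, on its flat floor, 16 mm above the counter. A rim 6 mm high and 56 mm wide inside (64 mm outside) surrounds it, so the pod stands in it with 5 mm play all round.
- press_hinge (a point): Hinge axis of the press's upper handle, 85 mm along the press's x from the seat and 72 mm above the counter; the axis runs along the press's y.
- press_handle (a joint): Upper handle's angle (rad): 0 level (closed), 1.57 upright; starts at 1.45 to 1.62, stops at 1.75. Straight bar from the hinge axis, 180 mm long, 20 mm wide, 14 mm thick. At angle a the point r from the hinge lies at -r cos a along the press's x, r sin a above the hinge. A pad under it meets the raised lid at 0.09 rad and has shut it at 0. Light friction holds it at any angle.
- press_grip (a point): A point on the centre line of the upper handle's wooden grip, 150 mm from the hinge; moves with the handle. Swinging the handle takes 1 to 3 N here, snapping the lid about 13 N.
- pile: Square blue ceramic tray, 160 mm, rim 12 mm high, fixed on the counter; round white flat saucers, 112 mm in diameter, are piled on its middle. Origin at the centre of the tray's underside, on the counter. The height of the pile is not told: the flat top of the top saucer lies anywhere from 18 to 50 mm above the counter, centred over the origin. The pile does not give.
- moka_pot: Bystander: eight-sided aluminium moka pot, 90 mm wide, 180 mm tall, black handle. Origin at the centre of its underside.
- glass_cup: Bystander: clear glass cup, 72 mm in diameter, 85 mm tall. Origin at the centre of its underside.
- spice_mill: Bystander: turned dark wood spice mill with a twist knob, 56 mm in diameter, 141 mm tall. Origin at the centre of its underside.
Mind the look-alikes: they are no part of the job. There is more than one size of the pod; the job needs the smaller. Leave any green look-alike of the press alone.

How it is judged (in metres and radians):
On the way, in this order (a step that is already met when the one before it is completed fails the run):
1. the pod stands in the press's seat, let go, its lid still raised (horizontal distance between pod and press_seat below 0.01 m and z of pod in the frame of press_seat below 0.005 m and angle between pod's own z axis and vertical below 0.12 rad and value of joint pod_lid below 0.003 m and contact force between the fingers and pod below 0.1 N), for 0.2 s.
2. the lid has snapped shut under the closed handle, with the pod in the seat (horizontal distance between pod and press_seat below 0.01 m and z of pod in the frame of press_seat below 0.005 m and angle between pod's own z axis and vertical below 0.12 rad and value of joint pod_lid above 0.006 m and value of joint press_handle below 0.12 rad), for 0.1 s.
3. the handle is swung back up (more than 1.1 rad) with the shut pod still in the seat (horizontal distance between pod and press_seat below 0.01 m and z of pod in the frame of press_seat below 0.005 m and angle between pod's own z axis and vertical below 0.12 rad and value of joint pod_lid above 0.006 m and value of joint press_handle above 1.1 rad), for 0.2 s.
4. the pod touches the top saucer while the gripper still holds it (contact force between the fingers and pod above 0.5 N and contact force between pod and pile above 0.2 N and horizontal distance between pod and pile below 0.03 m and height (world z) of pod above 0.014 m), for 0.05 s.
At the end, for the whole second after the job is handed in: The shut pod (lid travel over 6 mm of 8) stands upright within 0.12 rad and at rest on the top saucer, its centre within 30 mm of the pile's centre, and the press's handle is up, above 1.1 rad (horizontal distance between pod and pile below 0.03 m and height (world z) of pod above 0.014 m and contact force between pod and pile above 0.2 N and angle between pod's own z axis and vertical below 0.12 rad and linear speed of pod below 0.02 m/s and value of joint pod_lid above 0.006 m and value of joint press_handle above 1.1 rad); the robot touches nothing.
It fails at once if the moka pot is shifted more than 30 mm or tipped (distance of moka_pot from where it was at the start of the episode above 0.03 m or angle between moka_pot's own z axis and vertical above 0.3 rad).
It fails at once if the glass cup is shifted more than 30 mm or tipped (distance of glass_cup from where it was at the start of the episode above 0.03 m or angle between glass_cup's own z axis and vertical above 0.3 rad).
It fails at once if the spice mill is shifted more than 30 mm or tipped (distance of spice_mill from where it was at the start of the episode above 0.03 m or angle between spice_mill's own z axis and vertical above 0.3 rad).
It also fails if it takes over 72 s, if anything falls off the work surface, if the arm or the gripper's body presses on something with over 40 N, if the wrist force passes 120 N, or if a joint passes its speed limit or range.

## Robot

A 6-joint arm with a two-finger parallel gripper is mounted at the origin on the work surface. World frame = base frame: x ahead of the robot, y to its left, z up, the work surface at z = 0. Lengths are in mm, angles in rad, forces in N, time in s.
With the tool pointing down it reaches from about 375 to 925 mm from the base axis. Payload 5.7 kg.
Tool frame: the origin (TCP) lies at the centre of the arm's flange, where the gripper is bolted on; the fingertips stand 173 mm ahead of it and the grasp point (between the pads) lies 155 mm ahead of it; z points along the fingers, y is the line along which they close (so a half turn about z gives the same grasp; the last joint's range is limited). The gripper opens to 85 mm and grips with 20 to 120 N. Pads are 22 mm wide; open, the fingers measure 114 mm over their backs; the gripper's body (76 mm by 85 mm) begins 54 mm behind the grasp point. The pads swing forward as they close: fully open they stand 13 mm farther back than shut.
Start: joints at [-1.376, 0.359, 1.51, -0, 1.272, -0.115], TCP at [182.909, -571.428, 404.667] pointing down, gripper open.
Joint ranges: [-2.97, 2.97], [-1.01, 2.36], [0.21, 2.38], [-0.96, 4.11], [0.2, 2.71], [-2.98, 2.98]. Speed limits (rad/s): [2.39, 2.39, 3.14, 3.14, 3.14, 3.14].

## Interface

Orientations are given as a unit quaternion [w, x, y, z].
In Python, from cell import ctrl gives the robot as it stands. The module is installed in compiled form; this text tells all that it offers.
- The arm moves only by the tool jog_arm, never from a script. Its argument "rows" is a list of rows, each a list of 4 numbers: the shift along the tool's x, y, z in m, then the turn about the tool's z in degrees. A call has 1 to 8 rows; each row shifts and turns the commanded pose from where the row before left it, along the tool's axes as they then stand; what a row does not reach is not made up. A row lasts 1/10 s, in which the tool goes at most 50 mm and 8.59 degrees, less where a joint would pass 70% of its speed; a pose out of reach is approached as far as the arm can. A call with a gripper value outside its range is refused whole. "jaw" is the closure, from 0 (fully open) to 1 (shut), set as the call begins (left out, the last holds). The fingers move at their own pace and stop on an object; "squeeze" is the grip in N (left out, the last holds). Time passes only in rows, so rows that do not move let the fingers close. It gives the time, the measured TCP pose, the force, the opening and the grip force at its end, in the units of the state.
- ctrl.get_obs(): the state, without advancing time (a new reading comes with each control period).
- ctrl.read_camera(name): name is "scene" or "top" or "wrist"; returns (picture, depth): 384x512x3 uint8, blue, green, red; 384x512 float32, mm along the optical axis (not along the pixel's ray), 0 where there is no reading.
- ctrl.camera_model(name): a dict with "camera_matrix" (3x3 intrinsics, pixels), "cam_to_world" (4x4, takes a point from camera to world coordinates); the wrist camera has in their place "tool_from_camera" (4x4, takes a point from camera to tool coordinates, whose origin is the TCP and whose axes are the flange's). Camera axes: x right, y up, looking along -z (the intrinsics and any distortion apply to the point x, -y, -z); pixel columns grow to the right and rows downward; lengths in mm; the calibration is good to about 2 mm. A picture is of the moment at which its call begins: read the wrist's pose just before it. camera_model takes no time and is no camera call.
- ctrl.hand_in(): hands the job in; it is judged then, once.
The state is a dict: "time_s": time; "q": joint angles; "qvel": joint speeds; "tau": joint torques, N m; "ee_pos": TCP position; "tcp_rot": TCP orientation; "force": force on the tool from outside, world axes, zero at the start; "torque": the same for the moment, N m; "width": finger opening in mm; "grip_force": force on a finger pad.
Only numpy, scipy, OpenCV 4.12 (cv2) and the standard library are available. Lean on these libraries where they do the work, as an engineer would, in place of code of your own. Each camera call takes 0.05 s, during which the arm holds its last target. There are 200 camera calls.

## Working session

There is one attempt and no reset: what is moved stays moved. The work goes in short steps, Python scripts to look and compute and a tool call to move; the robot and the scene stay as the last step left them, time stands still between calls to the robot, and variables do not carry over. Pictures are saved under pics/ and viewed, at most 10 in all, crops included, and the job is handed in when it is done.

Besides the shell and the picture viewer there is one more tool, called after ">>>" by a JSON object that holds its "api" and its "payload". jog_arm: Moves the arm, as the interface text tells. Its arguments: {"type":"object","properties":{"rows":{"type":"array"},"jaw":{"type":"number"},"squeeze":{"type":"number"}},"required":["rows"]}

```bash
mkdir -p pics
cat > h.py <<'E'
import numpy as np,cv2
from cell import ctrl
def look(n):
    o=ctrl.get_obs(); im,d=ctrl.read_camera(n); m=ctrl.camera_model(n)
    K=np.array(m["camera_matrix"],float)
    if "cam_to_world" in m: T=np.array(m["cam_to_world"],float)
    else:
        from scipy.spatial.transform import Rotation as R
        q=o["tcp_rot"]; W=np.eye(4); W[:3,:3]=R.from_quat([q[1],q[2],q[3],q[0]]).as_matrix(); W[:3,3]=o["ee_pos"]
        T=W@np.array(m["tool_from_camera"],float)
    return np.array(im),np.array(d),K,T,m
def cloud(d,K,T):
    v,u=np.mgrid[:d.shape[0],:d.shape[1]]
    x=(u-K[0,2])/K[0,0]*d; y=-(v-K[1,2])/K[1,1]*d
    P=np.stack([x,y,-d],-1)@T[:3,:3].T+T[:3,3]
    P[d<=0]=np.nan
    return P
E
python3 - <<'E'
from h import *
for n in("top","scene"):
    im,d,K,T,m=look(n); cv2.imwrite(f"pics/{n}0.png",im); np.savez(f"{n}0.npz",im=im,d=d,K=K,T=T)
    print(n,K.tolist(),T.round(2).tolist(),[k for k in m]); P=cloud(d,K,T); print(np.nanpercentile(P[...,2],[1,10,50,90,99]))
print(ctrl.get_obs())
E
```

```text
top [[427.1659089949718, 0.0, 254.65633403634007], [0.0, 427.1659089949718, 191.57119438476352], [0.0, 0.0, 1.0]] [[0.02, 0.98, -0.22, 342.36], [-1.0, 0.02, -0.0, 55.76], [0.0, 0.22, 0.98, 1319.59], [0.0, 0.0, 0.0, 1.0]] ['camera_matrix', 'cam_to_world']
[-7.60330591e+02 -7.50339402e+02  1.81414049e-01  1.52153219e+01
  8.78441518e+02]
scene [[362.6909606964618, 0.0, 253.64555447715583], [0.0, 362.6909606964618, 194.11509105031377], [0.0, 0.0, 1.0]] [[0.41, -0.78, 0.48, 1084.88], [0.91, 0.35, -0.21, -160.43], [-0.0, 0.52, 0.85, 917.98], [0.0, 0.0, 0.0, 1.0]] ['camera_matrix', 'cam_to_world']
[-7.55582834e+02 -7.41356183e+02 -3.44566756e-02  3.51116280e+01
  3.52845716e+02]
{'time_s': 0.1, 'q': array([-1.37609722e+00,  3.59449880e-01,  1.51136898e+00,  1.58152547e-05,
        1.27251607e+00, -1.15072999e-01]), 'qvel': array([-1.44949571e-03, -1.82352113e-03, -2.17453013e-03, -5.50026212e-04,
        5.48437805e-05, -1.41524533e-03]), 'tau': array([ 3.16477090e-04, -5.28651166e+01, -2.79349637e+01, -2.16661515e-04,
        5.01967734e-03,  9.36917786e-06]), 'ee_pos': array([ 182.84895459, -571.09846419,  403.91028983]), 'tcp_rot': array([-8.70748338e-04,  9.88029100e-01,  1.54265154e-01, -2.71230593e-05]), 'force': array([0.51851804, 0.22962747, 0.66466617]), 'torque': array([0.04159386, 0.03292889, 0.04109778]), 'grip_force': 0.0, 'width': 85.49274499545382}
```

View pics/top0.png

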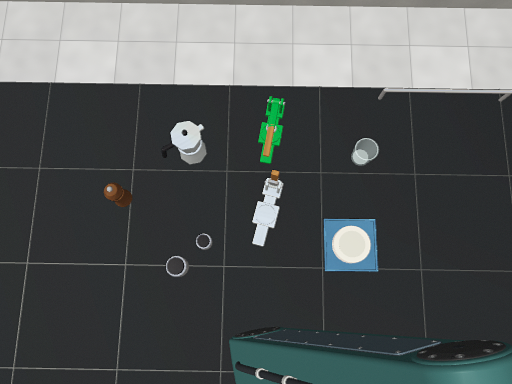

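View pics/scene0.png

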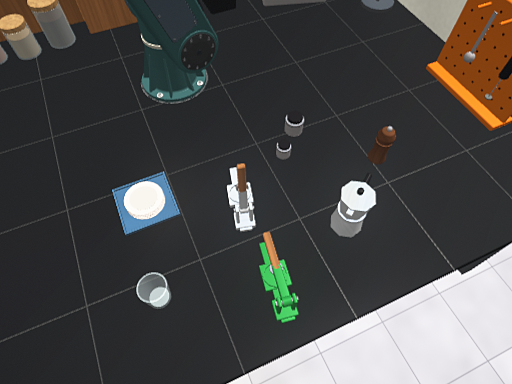

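The top view shows two pods: a small one at (204,241) and a large one at (176,266). The silver press is at (266,214) with its upright grip at (275,175), and the green look-alike is at (270,130). The pile is at (350,245). The pod for this job is the smaller one at (204,241), which I'll check by measuring its size.

Run:
```python
from h import *
z=np.load("top0.npz"); im,d,K,T=z["im"],z["d"],z["K"],z["T"]; P=cloud(d,K,T)
hsv=cv2.cvtColor(im,cv2.COLOR_BGR2HSV)
def rep(name,u0,u1,v0,v1,zlo,zhi,extra=None):
    m=np.zeros(d.shape,bool); m[v0:v1,u0:u1]=1
    m&=(P[...,2]>zlo)&(P[...,2]<zhi)
    if extra is not None: m&=extra
    Q=P[m]
    if len(Q)<5: print(name,len(Q)); return Q
    r=cv2.minAreaRect(Q[:,:2].astype(np.float32)); (c,rad)=cv2.minEnclosingCircle(Q[:,:2].astype(np.float32))
    print(name,len(Q),"z",np.percentile(Q[:,2],[5,50,95]).round(1),"rect",np.round(r[0],1),np.round(r[1],1),round(r[2],1),"circ",np.round(c,1),round(rad,1)); return Q
rep("small",190,218,228,254,25,70); rep("small top",190,218,228,254,36,70)
rep("big",160,192,250,282,25,90);rep("big top",160,192,250,282,45,90)
rep("press all",245,290,165,250,6,60);rep("block",245,290,190,235,13,20);rep("rim",245,290,190,235,19,26);rep("base",245,290,165,250,8,14)
rep("cheeks",245,290,165,250,60,100); rep("handle",245,290,160,250,110,300)
white=(hsv[...,1]<60)&(hsv[...,2]>150)
rep("saucer",320,380,215,275,14,60,white);rep("tray",318,385,210,280,3,60)
rep("moka",155,215,110,170,20,250);rep("cup",345,385,130,170,10,120);rep("mill",95,140,175,215,20,170);rep("green",250,290,90,170,6,300)
c=lambda u0,u1,v0,v1,s:cv2.resize(im[v0:v1,u0:u1],None,fx=s,fy=s,interpolation=cv2.INTER_CUBIC)
cv2.imwrite("pics/crop0.png",c(155,295,160,285,5))
```

```text
small 189 z [37.  49.4 54.5] rect [471.9 211.9] [44.9 43.9] 46.7 circ [471.9 212.1] 23.2
small top 182 z [38.2 49.5 54.6] rect [470.8 212.1] [42.3 42.3] 1.9 circ [471.7 212.1] 23.1
big 358 z [46.8 64.5 70. ] rect [395.3 286.8] [58.  58.8] 2.1 circ [396.1 287.7] 30.7
big top 343 z [49.7 64.8 70. ] rect [395.3 286.8] [58.  58.8] 2.1 circ [396.1 287.7] 30.7
press all 1057 z [ 7.6 15.1 23.5] rect [587.8  21.4] [263.4 136.4] 1.2 circ [585.9  22.7] 146.0
block 531 z [13.4 16.1 19.4] rect [569.4  24.2] [ 69.4 149.6] 76.5 circ [569.4  18.7] 76.5
rim 156 z [19.2 20.8 24.6] rect [582.5  20.8] [ 65.6 115.6] 75.8 circ [579.6  19. ] 62.3
base 351 z [ 8.7 12.1 13.8] rect [586.1  33.5] [117.2 243.7] 88.3 circ [590.2  28.7] 126.4
cheeks 84 z [70.1 82.  90.6] rect [641.4   5.7] [51.4 22.9] 77.7 circ [642.5   5.5] 26.1
handle 125 z [157.8 197.3 252.8] rect [629.2   8.9] [28.8 16.2] 86.5 circ [627.1   9. ] 15.6
saucer 1114 z [27.7 32.7 37.1] rect [ 470.3 -233.7] [108.3 112. ] 1.3 circ [ 471.1 -233.5] 56.2
tray 3054 z [ 3.6 10.3 35.5] rect [ 472.8 -239.9] [207.2 216. ] 89.6 circ [ 471.1 -241.3] 147.4
moka 1100 z [ 35.8 151.8 163.2] rect [752.7 269.1] [ 85.6 130.6] 63.7 circ [754.4 275.8] 73.0
cup 464 z [13.2 58.2 86.9] rect [ 752.9 -275.3] [68.3 71.6] 45.7 circ [ 752.2 -274.9] 36.9
mill 396 z [ 26.  112.7 135.4] rect [603.4 470.8] [45.1 51.1] 53.5 circ [604.  472.6] 27.1
green 1121 z [ 7.9 22.3 83.7] rect [844.2  15.8] [268.7 124.9] 2.0 circ [844.3  16.8] 140.0
```

View pics/crop0.png

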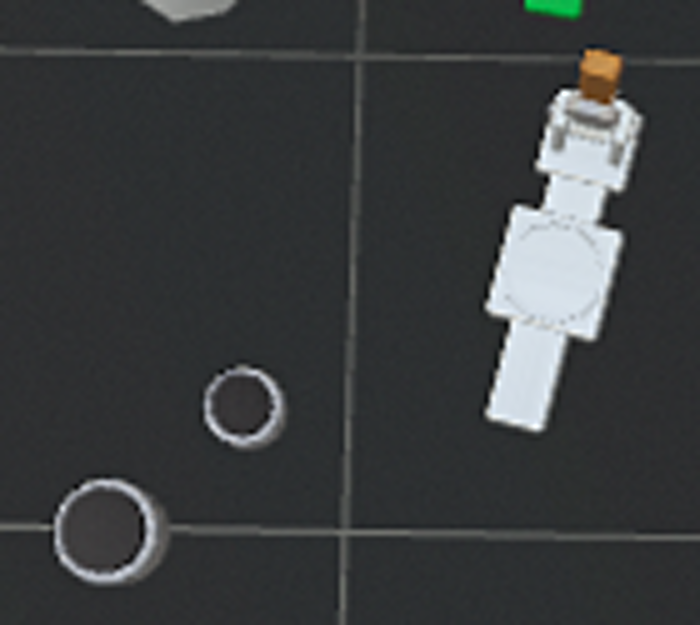

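The enlarged crop shows the small pod at crop (245,407), with the larger one at (107,530). The measured diameters are 46 mm and about 60 mm, so the pod I want is at about (471,212) mm. The silver press seat ring is at crop (554,272).

```bash
cat >> h.py <<'E'
def ray(u,v,z,K,T):
    r=T[:3,:3]@np.array([(u-K[0,2])/K[0,0],-(v-K[1,2])/K[1,1],-1]); return T[:3,3]+r*(z-T[2,3])/r[2]
def totool(dx,dy):
    from scipy.spatial.transform import Rotation as R
    q=ctrl.get_obs()["tcp_rot"]; return R.from_quat([q[1],q[2],q[3],q[0]]).as_matrix().T@np.array([dx,dy,0.])
E
python3 - <<'E'
from h import *
z=np.load("top0.npz"); K,T=z["K"],z["T"]
c=np.array([[513,205],[623,232],[597,340],[487,310]])/5+[155,160]-0.4
W=np.array([ray(*p,16,K,T) for p in c]); print(W.round(1),W.mean(0).round(1))
print([round(float(np.hypot(*(W[i]-W[i-1])[:2])),1) for i in range(4)])
a=(W[0]+W[1]-W[2]-W[3])[:2]; print("yaw",np.degrees(np.arctan2(a[1],a[0])))
b=[ray(x/5+154.6,y/5+159.6,12,K,T) for x,y in((516,423),)]; print("base end",b)
print(ctrl.camera_model("wrist"))
for tgt in((420,-300),(470,-60),(450,120)):
    print(tgt,totool(tgt[0]-183,tgt[1]+571).round(0))
E
```

```text
[[601.2  51.8  16. ]
 [585.2 -16.7  16. ]
 [517.6  -1.   16. ]
 [535.1  66.8  16. ]] [559.8  25.2  16. ]
[67.8, 70.3, 69.4, 70.0]
yaw -12.92019173036829
base end [array([466.41301942,  47.91183886,  12.        ])]
{'camera_matrix': array([[298.51037501,   0.        , 256.4779785 ],
       [  0.        , 298.51037501, 194.1960213 ],
       [  0.        ,   0.        ,   1.        ]]), 'tool_from_camera': array([[-7.87765877e-04,  9.49092139e-01,  3.14997605e-01,
         8.01997078e+01],
       [ 9.99999430e-01,  5.20443031e-04,  9.32759594e-04,
         3.96680053e-01],
       [ 7.21336490e-04,  3.14998160e-01, -9.49092008e-01,
         2.97817049e+01],
       [ 0.00000000e+00,  0.00000000e+00,  0.00000000e+00,
         1.00000000e+00]])}
(420, -300) [ 308. -186.    0.]
(470, -60) [ 429. -399.    1.]
(450, 120) [ 465. -577.    1.]
```

>>> {"api": "jog_arm", "payload": {"rows": [[0.0385,-0.0232,0,0],[0.0385,-0.0232,0,0],[0.0385,-0.0232,0,0],[0.0385,-0.0232,0,0],[0.0385,-0.0232,0,0],[0.0385,-0.0232,0,0],[0.0385,-0.0232,0,0],[0.0385,-0.0232,0,0]], "jaw": 0}}

```text
time_s: 0.9
ee_pos: [420.4, -299.1, 404.5]
tcp_rot: [-0.0, 0.988, 0.154, -0.0]
force: [0.2, -0.5, 0.8]
width: 85.3
grip_force: 0.0
```

>>> {"api": "jog_arm", "payload": {"rows": [[0.02,-0.0355,0,0],[0.02,-0.0355,0,0],[0.02,-0.0355,0,0],[0.02,-0.0355,0,0],[0.02,-0.0355,0,0],[0.02,-0.0355,0,0],[0,0,0,0]]}}

```text
time_s: 1.6
ee_pos: [469.0, -57.4, 404.4]
tcp_rot: [-0.001, 0.988, 0.157, -0.0]
force: [-0.2, -0.6, -1.0]
width: 85.4
grip_force: 0.0
```

>>> {"api": "jog_arm", "payload": {"rows": [[0.014,-0.043,0,0],[0.014,-0.043,0,0],[0.014,-0.043,0,0],[0.014,-0.043,0,0],[0.014,-0.043,0,0],[0.014,-0.043,0,0]]}}

```text
time_s: 2.2
ee_pos: [470.3, 211.0, 404.6]
tcp_rot: [0.0, 0.988, 0.154, -0.0]
force: [1.0, -0.6, 0.1]
width: 85.6
grip_force: 0.0
```

>>> {"api": "jog_arm", "payload": {"rows": [[0,0,0,-8.3],[0,0,0,-8.3],[0,0,0,-8.3],[0,0,0,-8.3],[0,0,0,-8.3],[0,0,0,-8.3],[0,0,0,-8.3],[0,0,0,-8.3]]}}

```text
time_s: 3.0
ee_pos: [470.6, 209.1, 404.4]
tcp_rot: [-0.0, 0.74, 0.672, -0.0]
force: [0.4, 0.2, -0.0]
width: 85.6
grip_force: 0.0
```

>>> {"api": "jog_arm", "payload": {"rows": [[0,0,0,-8.3],[0,0,0,-8.3],[0,0,0,-8.3],[0,0,0,-8.3],[0,0,0,-8.3],[0,0,0,-8.3],[0,0,0,-8.3],[0,0,0,-8.3]]}}

```text
time_s: 3.8
ee_pos: [470.6, 209.1, 404.4]
tcp_rot: [-0.0, 0.252, 0.968, -0.0]
force: [-0.6, -0.3, -0.4]
width: 85.5
grip_force: 0.0
```

>>> {"api": "jog_arm", "payload": {"rows": [[0,0,0,-8.3],[0,0,0,-8.3],[0,0,0,0],[0,0,0,0]]}}

```text
time_s: 4.2
ee_pos: [470.5, 209.4, 404.5]
tcp_rot: [-0.0, 0.114, 0.993, -0.0]
force: [-0.2, -0.9, 0.4]
width: 85.2
grip_force: 0.0
```

Run:
```python
from h import *
im,d,K,T,m=look("wrist"); cv2.imwrite("pics/w1.png",im); P=cloud(d,K,T)
o=ctrl.get_obs(); print(o["ee_pos"],o["tcp_rot"],o["q"],o["time_s"],o["force"])
m=(P[...,2]>36)&(P[...,2]<60)&(np.hypot(P[...,0]-471,P[...,1]-212)<40)
Q=P[m]; print(len(Q),cv2.minEnclosingCircle(Q[:,:2].astype(np.float32)),Q.mean(0),np.percentile(Q[:,2],[5,50,95]))
v,u=np.nonzero(m); print(u.min(),u.max(),v.min(),v.max())
```

```text
[470.48337205 209.56932502 404.57628743] [-1.47366565e-04  1.13845530e-01  9.93498447e-01 -9.40548152e-05] [ 2.84897075e-01  2.36927815e-01  1.69086331e+00 -6.27850629e-05
  1.21414619e+00 -1.05769152e+00] 4.25 [-1.07216455 -0.0365306   0.72557241]
1231 ((471.2030334472656, 210.2456512451172), 23.22830581665039) [468.58662051 210.86917586  48.06586518] [39.80460832 50.75575175 52.27090102]
238 277 150 189
```

View pics/w1.png

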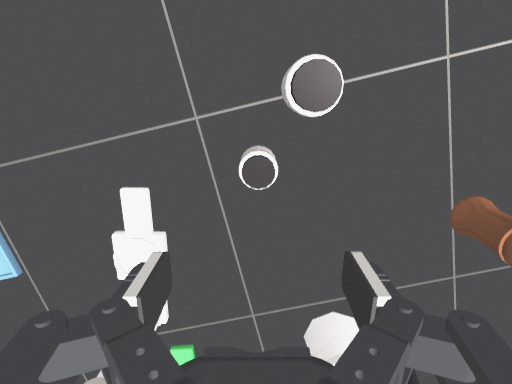

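The wrist view has the small pod at (258,168) with the big one clear of it at (313,86), and the fingers straddle the small one. Both views put the small pod at (471,211). Going down to it.

>>> {"api": "jog_arm", "payload": {"rows": [[0,0.0015,0.036,0],[0,0,0.04,0],[0,0,0.04,0],[0,0,0.04,0],[0,0,0.035,0],[0,0,0.03,0],[0,0,0,0],[0,0,0,0]]}}

```text
time_s: 5.05
ee_pos: [470.8, 211.4, 183.8]
tcp_rot: [-0.001, 0.113, 0.994, -0.0]
force: [0.7, 0.3, -0.5]
width: 85.6
grip_force: 0.0
```

>>> {"api": "jog_arm", "payload": {"rows": [[0,0,0,0],[0,0,0,0],[0,0,0,0],[0,0,0,0],[0,0,0,0],[0,0,0,0],[0,0,0,0],[0,0,0,0]], "jaw": 1, "squeeze": 40}}

```text
time_s: 5.85
ee_pos: [471.3, 211.7, 185.4]
tcp_rot: [0.001, 0.112, 0.994, 0.001]
force: [-1.2, 0.2, 7.5]
width: 44.9
grip_force: 39.9
```

>>> {"api": "jog_arm", "payload": {"rows": [[0,0,0,0],[0,0,-0.02,0],[0,0,-0.04,0],[0,0,-0.03,0],[0,0,0,0],[0,0,0,0]]}}

```text
time_s: 6.45
ee_pos: [470.7, 211.5, 274.7]
tcp_rot: [0.001, 0.112, 0.994, 0.001]
force: [0.4, -0.3, -1.1]
width: 44.6
grip_force: 41.7
```

Run:
```python
from h import *
im,d,K,T,m=look("wrist"); P=cloud(d,K,T); o=ctrl.get_obs(); print(o["ee_pos"],o["force"],o["width"],o["grip_force"],o["time_s"])
cv2.imwrite("pics/w2.png",im)
p=o["ee_pos"]; print("to seat",totool(560-p[0],25.2-p[1]).round(1))
# pod in hand: points near tool axis
m=(np.hypot(P[...,0]-p[0],P[...,1]-p[1])<32)&(P[...,2]<p[2]-120)&(P[...,2]>p[2]-200)
Q=P[m]; print(len(Q),np.percentile(Q[:,2]-p[2],[5,50,95]), cv2.minEnclosingCircle(Q[:,:2].astype(np.float32)))
```

```text
[470.20531087 211.33491212 273.58509105] [-1.09541803  0.59274338 -2.8118684 ] 44.96225378297949 41.74088180065155 6.5
to seat [-128.9 -161.5   -0. ]
12937 [-168.87967559 -134.31255586 -131.01284987] ((464.28204345703125, 212.6836395263672), 31.373064041137695)
```

View pics/w2.png

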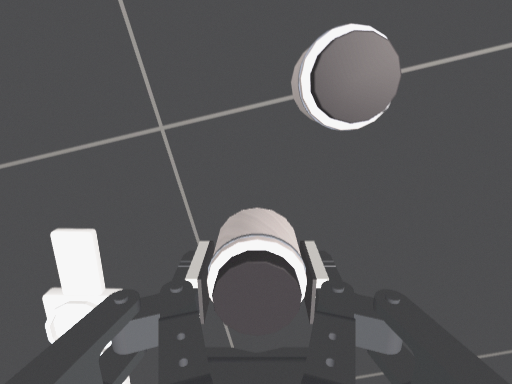

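The pod is held, visible at (258,270) with its lid raised. The fingertips swung forward and touched the counter (7.5 N upward), so the grip is too low to clear the seat rim. I'll set it down and regrip about 11 mm higher.

>>> {"api": "jog_arm", "payload": {"rows": [[0,0,0.04,0],[0,0,0.035,0],[0,0,0.01,0],[0,0,0.003,0],[0,0,0,0],[0,0,0,0]]}}

```text
time_s: 7.1
ee_pos: [470.5, 211.4, 185.5]
tcp_rot: [-0.0, 0.112, 0.994, -0.0]
force: [-0.1, 0.7, -1.2]
width: 44.7
grip_force: 43.1
```

>>> {"api": "jog_arm", "payload": {"rows": [[0,0,0,0],[0,0,0,0],[0,0,-0.005,0],[0,0,-0.005,0],[0,0,0,0],[0,0,0,0]], "jaw": 0}}

```text
time_s: 7.7
ee_pos: [470.9, 211.5, 196.2]
tcp_rot: [0.0, 0.112, 0.994, 0.0]
force: [-0.4, 0.3, -0.2]
width: 85.2
grip_force: 0.0
```

>>> {"api": "jog_arm", "payload": {"rows": [[0,0,0,0],[0,0,0,0],[0,0,0,0],[0,0,0,0],[0,0,0,0],[0,0,0,0],[0,0,0,0],[0,0,0,0]], "jaw": 1}}

```text
time_s: 8.5
ee_pos: [470.6, 211.4, 195.9]
tcp_rot: [-0.0, 0.112, 0.994, -0.0]
force: [-1.4, -0.5, 5.5]
width: 44.1
grip_force: 40.3
```

>>> {"api": "jog_arm", "payload": {"rows": [[0,0,-0.02,0],[0,0,-0.04,0],[0,0,-0.03,0],[0,0,0,0],[0,0,0,0]]}}

```text
time_s: 9.0
ee_pos: [470.7, 211.5, 285.8]
tcp_rot: [0.0, 0.112, 0.994, 0.0]
force: [-0.4, -0.0, -1.6]
width: 44.4
grip_force: 41.6
```

Run:
```python
from h import *
im,d,K,T,m=look("wrist"); P=cloud(d,K,T); o=ctrl.get_obs(); print(o["ee_pos"],o["force"],o["width"],o["grip_force"],o["time_s"])
p=o["ee_pos"]; print("to seat",totool(560-p[0],25.2-p[1]).round(1))
hsv=cv2.cvtColor(im,cv2.COLOR_BGR2HSV)
m=np.zeros(d.shape,bool); m[225:345,200:312]=1; m&=(P[...,2]>p[2]-190)&(P[...,2]<p[2]-100)&(np.hypot(P[...,0]-p[0],P[...,1]-p[1])<35)
Q=P[m]; print(np.percentile(Q[:,2]-p[2],[2,20,50,80,95]))
h,b=np.histogram(Q[:,2]-p[2],np.arange(-200,-100,4)); print(dict(zip(b.tolist(),h.tolist())))
cv2.imwrite("pics/w3.png",im[200:384,130:390])
```

```text
[470.09378908 211.3051715  284.8825687 ] [-1.35003497 -0.43163608 -3.28091329] 44.52857903181983 41.59829914569855 9.05
to seat [-1.290e+02 -1.614e+02 -1.000e-01]
[-166.53879135 -154.1104054  -144.36255935 -143.50252465 -137.16217406]
{-200: 0, -196: 0, -192: 0, -188: 6, -184: 14, -180: 21, -176: 36, -172: 65, -168: 166, -164: 190, -160: 487, -156: 1573, -152: 489, -148: 2447, -144: 2780, -140: 186, -136: 254, -132: 139, -128: 0, -124: 0, -120: 0, -116: 0, -112: 0, -108: 0}
```

View pics/w3.png

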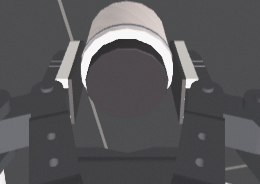

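Regripped, with the lid still raised: its top is 10 mm above the rim and the pod's base is about 195 mm below the TCP. Carrying it over the seat.

>>> {"api": "jog_arm", "payload": {"rows": [[-0.0215,-0.0269,0,0],[-0.0215,-0.0269,0,0],[-0.0215,-0.0269,0,0],[-0.0215,-0.0269,0,0],[-0.0215,-0.0269,0,0],[-0.0215,-0.0269,0,0],[0,0,0,0],[0,0,0,0]]}}

```text
time_s: 9.85
ee_pos: [560.0, 24.8, 283.7]
tcp_rot: [-0.002, 0.113, 0.994, 0.0]
force: [-1.1, -0.6, -1.8]
width: 44.4
grip_force: 41.6
```

Run:
```python
from h import *
o=ctrl.get_obs(); p=o["ee_pos"]; print(p,o["time_s"])
im,d,K,T,m=look("scene"); P=cloud(d,K,T); cv2.imwrite("pics/s2.png",cv2.resize(im[130:260,190:320],None,fx=4.5,fy=4.5,interpolation=cv2.INTER_CUBIC))
# seat from initial scene view: block top points
z=np.load("scene0.npz"); P0=cloud(z["d"],z["K"],z["T"])
ax=np.array([np.cos(-.2255),np.sin(-.2255)]); ay=np.array([-ax[1],ax[0]])
for n in("scene","top"):
    z=np.load(n+"0.npz"); P0=cloud(z["d"],z["K"],z["T"])
    D=P0[...,:2]-[560,25.2]; X=D@ax; Y=D@ay; Z=P0[...,2]
    b=(abs(X)<55)&(abs(Y)<50)&(Z>13.5)&(Z<18.5)
    print(n,"block",np.percentile(X[b],[1,99]).round(1),np.percentile(Y[b],[1,99]).round(1))
    g=(abs(X-80)<60)&(abs(Y)<20)&(Z>110)
    if g.sum()>10:
        for lo in range(120,250,20):
            s=g&(Z>lo)&(Z<lo+20)
            if s.sum()>3: print(lo,s.sum(),np.percentile(X[s],[5,50,95]).round(1),np.median(Y[s]).round(1))
```

```text
[559.95612926  24.78714081 283.73390797] 9.85
scene block [-42.7  36.8] [-35.4  33.6]
120 39 [84.5 88.5 89.5] -2.4
140 50 [72.2 86.3 88.2] -4.2
160 60 [67.9 84.7 87.1] -3.3
180 42 [81.9 83.7 86. ] -2.5
200 45 [78.1 82.1 83.9] -3.5
220 50 [78.6 80.8 82.6] -2.7
240 62 [68.6 77.8 80.6] -2.9
top block [-53.2  50.7] [-33.1  34.9]
140 11 [64.5 65.6 66.4] 0.6
160 43 [64.1 67.9 72.6] -0.6
180 9 [68.9 69.9 72. ] -2.3
200 9 [67.4 68.6 69.8] -1.7
220 9 [66.  67.1 68.8] -1.5
240 44 [65.5 70.7 77.6] -0.7
```

View pics/s2.png

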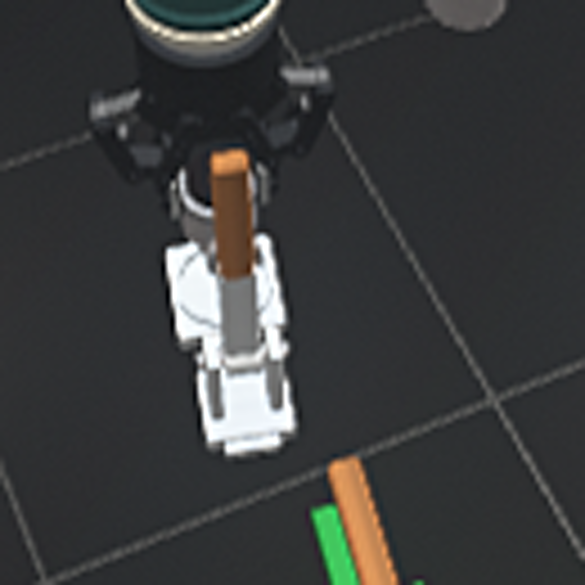

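The pod hangs above the seat, at crop (205,200) with the seat ring at (215,290), and the handle bar at (235,220) stands clear of the gripper. Lowering.

>>> {"api": "jog_arm", "payload": {"rows": [[0,0,0.03,0],[0,0,0.022,0],[0,0,0.01,0],[0,0,0.005,0],[0,0,0,0],[0,0,0,0]]}}

```text
time_s: 10.5
ee_pos: [560.9, 25.7, 219.4]
tcp_rot: [0.001, 0.112, 0.994, 0.0]
force: [0.6, 0.0, -2.2]
width: 44.3
grip_force: 41.7
```

>>> {"api": "jog_arm", "payload": {"rows": [[0,0,0.002,0],[0,0,0.001,0],[0,0,0.001,0],[0,0,0,0]]}}

```text
time_s: 10.9
ee_pos: [560.6, 25.4, 214.8]
tcp_rot: [0.0, 0.112, 0.994, 0.0]
force: [-0.4, 0.8, -1.1]
width: 44.6
grip_force: 41.7
```

>>> {"api": "jog_arm", "payload": {"rows": [[0,0,0.001,0],[0,0,0.001,0],[0,0,0,0]]}}

```text
time_s: 11.2
ee_pos: [560.5, 25.4, 212.6]
tcp_rot: [-0.0, 0.112, 0.994, 0.0]
force: [-0.3, 0.2, -1.2]
width: 44.6
grip_force: 41.7
```

>>> {"api": "jog_arm", "payload": {"rows": [[0,0,0.001,0],[0,0,0.0005,0],[0,0,0,0]]}}

```text
time_s: 11.5
ee_pos: [560.6, 25.4, 211.9]
tcp_rot: [0.0, 0.112, 0.994, 0.0]
force: [-2.4, 0.6, 7.7]
width: 44.2
grip_force: 42.6
```

Contact came at the expected floor height, so I'm letting go, going straight up and checking.

>>> {"api": "jog_arm", "payload": {"rows": [[0,0,0,0],[0,0,0,0],[0,0,0,0],[0,0,0,0],[0,0,0,0],[0,0,0,0]], "jaw": 0}}

```text
time_s: 12.1
ee_pos: [560.6, 25.4, 211.2]
tcp_rot: [-0.0, 0.112, 0.994, 0.0]
force: [0.5, 0.3, 0.2]
width: 85.5
grip_force: 0.0
```

>>> {"api": "jog_arm", "payload": {"rows": [[0,0,-0.02,0],[0,0,-0.04,0],[0,0,-0.04,0],[0,0,-0.04,0],[0,0,-0.04,0],[0,0,-0.04,0],[0,0,0,0],[0,0,0,0]]}}

```text
time_s: 12.9
ee_pos: [560.7, 25.4, 432.3]
tcp_rot: [0.001, 0.112, 0.994, 0.0]
force: [-0.9, -0.3, 0.3]
width: 85.3
grip_force: 0.0
```

Run:
```python
from h import *
o=ctrl.get_obs(); p=o["ee_pos"]; print(p,o["time_s"],totool(1,0),totool(0,1))
ax=np.array([np.cos(-.2255),np.sin(-.2255)]); ay=np.array([-ax[1],ax[0]])
for n in("wrist","top","scene"):
    im,d,K,T,m=look(n); P=cloud(d,K,T); cv2.imwrite(f"pics/{n}4.png",im)
    D=P[...,:2]-[560,25.2]; X=D@ax; Y=D@ay; Z=P[...,2]
    s=(np.hypot(X,Y)<32)&(Z>50)&(Z<75)
    if s.sum()>5:
        Q=P[s]; print(n,s.sum(),"Z",np.percentile(Q[:,2],[5,50,95]).round(1),cv2.minEnclosingCircle(Q[:,:2].astype(np.float32)))
    h=(abs(X-75)<25)&(abs(Y)<20)&(Z>235)&(Z<262)
    if h.sum()>5: print(n,"tip",h.sum(),np.percentile(X[h],[5,50,95]).round(1),np.percentile(Y[h],[5,50,95]).round(1),np.percentile(Z[h],[50,95]))
```

```text
[560.68317815  25.42016298 432.29218743] 12.9 [-0.97496654  0.22233674  0.00257195] [ 2.22337187e-01  9.74969826e-01 -1.15063760e-04]
wrist 1171 Z [55.3 66.8 68.2] ((560.4573974609375, 24.829130172729492), 23.287002563476562)
wrist tip 898 [65.4 67.1 74.4] [-11.4  -2.5   5.9] [249.34495931 252.95064771]
top 185 Z [52.9 64.7 70.2] ((560.6146850585938, 26.908388137817383), 23.1951847076416)
scene 56 Z [52.1 62.8 68. ] ((561.9031982421875, 17.14028549194336), 19.281843185424805)
scene tip 72 [69.5 77.9 81.2] [-11.4  -2.8   6. ] [248.97808279 252.54733946]
```

View pics/wrist4.png

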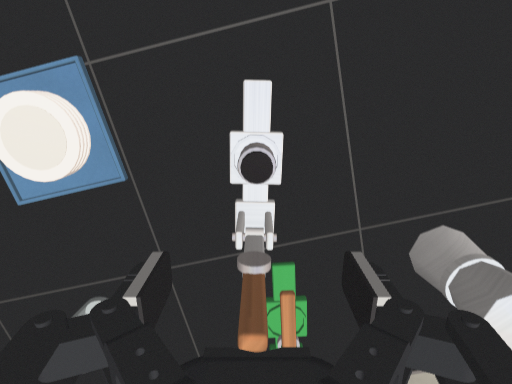

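The pod stands in the seat at pixel (256,165), base z about 17 mm with its lid still raised. The handle tip is at (252,345) and its angle is about 1.51. Next I'll grip the wooden grip from above.

>>> {"api": "jog_arm", "payload": {"rows": [[-0.025,-0.001,0,0],[-0.025,-0.001,0,0],[-0.0244,-0.001,0,0],[0,0,0.02,0],[0,0,0.02,0],[0,0,0.01,0],[0,0,0,0],[0,0,0,0]]}}

```text
time_s: 13.85
ee_pos: [632.4, 6.0, 381.0]
tcp_rot: [-0.0, 0.112, 0.994, 0.0]
force: [0.2, -0.1, 0.9]
width: 85.6
grip_force: 0.0
```

>>> {"api": "jog_arm", "payload": {"rows": [[0,0,0,0],[0,0,0,0],[0,0,0,0],[0,0,0,0],[0,0,0,0],[0,0,0,0],[0,0,0,0],[0,0,0,0]], "jaw": 1, "squeeze": 30}}

```text
time_s: 14.65
ee_pos: [632.6, 6.2, 381.7]
tcp_rot: [0.0, 0.112, 0.994, 0.0]
force: [-0.3, 3.3, 5.4]
width: 19.6
grip_force: 31.7
```

Run:
```python
from h import *
o=ctrl.get_obs(); print(o["ee_pos"],o["width"],o["grip_force"],o["time_s"])
a=np.linspace(1.506,0.026,25); x=-155*np.cos(a); z=155*np.sin(a)
for i in range(0,24,8): print([[round(-(x[k+1]-x[k])/1e3,4),0,round(-(z[k+1]-z[k])/1e3,4),0] for k in range(i,i+8)], "end a",a[i+8].round(3))
```

```text
[632.58736951   6.20512468 381.72596179] 19.571940050154684 31.701321601867676 14.65
[[np.float64(0.0095), 0, np.float64(0.0009), 0], [np.float64(0.0094), 0, np.float64(0.0015), 0], [np.float64(0.0093), 0, np.float64(0.0021), 0], [np.float64(0.0092), 0, np.float64(0.0026), 0], [np.float64(0.009), 0, np.float64(0.0032), 0], [np.float64(0.0088), 0, np.float64(0.0038), 0], [np.float64(0.0085), 0, np.float64(0.0043), 0], [np.float64(0.0083), 0, np.float64(0.0048), 0]] end a 1.013
[[np.float64(0.0079), 0, np.float64(0.0053), 0], [np.float64(0.0076), 0, np.float64(0.0058), 0], [np.float64(0.0072), 0, np.float64(0.0062), 0], [np.float64(0.0068), 0, np.float64(0.0067), 0], [np.float64(0.0064), 0, np.float64(0.0071), 0], [np.float64(0.006), 0, np.float64(0.0075), 0], [np.float64(0.0055), 0, np.float64(0.0078), 0], [np.float64(0.005), 0, np.float64(0.0081), 0]] end a 0.519
[[np.float64(0.0045), 0, np.float64(0.0084), 0], [np.float64(0.004), 0, np.float64(0.0087), 0], [np.float64(0.0034), 0, np.float64(0.0089), 0], [np.float64(0.0029), 0, np.float64(0.0091), 0], [np.float64(0.0023), 0, np.float64(0.0093), 0], [np.float64(0.0017), 0, np.float64(0.0094), 0], [np.float64(0.0011), 0, np.float64(0.0095), 0], [np.float64(0.0005), 0, np.float64(0.0095), 0]] end a 0.026
```

Gripped at width 19.6 mm, which matches the 20 mm bar. Swinging it down along the arc.

>>> {"api": "jog_arm", "payload": {"rows": [[0.0095,0,0.0009,0],[0.0094,0,0.0015,0],[0.0093,0,0.0021,0],[0.0092,0,0.0026,0],[0.009,0,0.0032,0],[0.0088,0,0.0038,0],[0.0085,0,0.0043,0],[0.0083,0,0.0048,0]]}}

```text
time_s: 15.45
ee_pos: [563.0, 23.1, 358.9]
tcp_rot: [0.002, 0.112, 0.994, 0.001]
force: [3.5, 8.1, 3.4]
width: 19.9
grip_force: 34.7
```

>>> {"api": "jog_arm", "payload": {"rows": [[0.0079,0,0.0053,0],[0.0076,0,0.0058,0],[0.0072,0,0.0062,0],[0.0068,0,0.0067,0],[0.0064,0,0.0071,0],[0.006,0,0.0075,0],[0.0055,0,0.0078,0],[0.005,0,0.0081,0]]}}

```text
time_s: 16.25
ee_pos: [511.3, 35.7, 303.8]
tcp_rot: [0.001, 0.113, 0.994, 0.003]
force: [3.3, 15.9, 3.1]
width: 19.4
grip_force: 33.7
```

The sideways force has grown to 16 N, so the press yaw is about 1.5° more than I took it to be. I'll shift +y and turn a little during the rest of the arc.

>>> {"api": "jog_arm", "payload": {"rows": [[0.0045,0.0012,0.0084,0.4],[0.004,0.0012,0.0087,0.4],[0.0034,0.001,0.0089,0.4],[0.0029,0.001,0.0091,0.4],[0.0023,0.0005,0.0093,0],[0.0017,0,0.0094,0]]}}

```text
time_s: 16.85
ee_pos: [493.0, 41.9, 248.7]
tcp_rot: [-0.001, 0.125, 0.992, -0.001]
force: [-3.3, -5.6, 2.0]
width: 19.9
grip_force: 29.2
```

>>> {"api": "jog_arm", "payload": {"rows": [[0.0011,0,0.0095,0],[0.0005,0,0.0095,0],[0,0,0.003,0],[0,0,0,0]]}}

```text
time_s: 17.25
ee_pos: [491.4, 42.3, 226.4]
tcp_rot: [-0.002, 0.125, 0.992, -0.001]
force: [-1.2, -4.8, -0.7]
width: 19.8
grip_force: 29.3
```

```bash
cat > lid.py <<'E'
from h import *
o=ctrl.get_obs(); p=o["ee_pos"]; print(p.round(1),o["time_s"],o["force"].round(1),o["torque"].round(2),o["width"])
ax=np.array([np.cos(-.2255),np.sin(-.2255)]); ay=np.array([-ax[1],ax[0]])
im,d,K,T,m=look("scene"); P=cloud(d,K,T)
D=P[...,:2]-[560,25.2]; X=D@ax; Y=D@ay; Z=P[...,2]
for lo in range(-100,90,20):
    s=(X>lo)&(X<lo+20)&(abs(Y)<9)&(Z>68)&(Z<130)
    if s.sum()>3: print(lo+10,s.sum(),np.percentile(Z[s],[20,50,80]).round(1))
E
python3 lid.py
```

```text
[491.4  42.3 226.4] 17.25 [-1.2 -4.8 -0.7] [-0.81 -0.01  0.11] 19.76583263424482
-90 17 [83.8 84.9 86.3]
-70 37 [83.  84.6 86.1]
-50 44 [83.1 84.  85.4]
-30 35 [81.4 82.8 83.9]
-10 40 [81.1 82.1 83.3]
10 38 [80.9 81.8 82.7]
30 43 [79.1 80.8 82. ]
50 41 [78.8 79.4 80.7]
70 36 [77.8 79.3 80.6]
90 58 [76.1 82.1 84.1]
```

The handle is at about 0.04 rad, past the snap. Pressing on to 0.

>>> {"api": "jog_arm", "payload": {"rows": [[0,-0.001,0.003,0],[0,0,0.002,0],[0,0,0.002,0],[0,0,0,0],[0,0,0,0]]}}

```text
time_s: 17.8
ee_pos: [491.3, 42.1, 220.3]
tcp_rot: [-0.001, 0.126, 0.992, -0.0]
force: [-5.6, -3.1, 3.3]
width: 19.6
grip_force: 29.8
```

```bash
python3 lid.py
```

```text
[491.3  42.1 220.3] 17.8 [-5.6 -3.1  3.3] [-0.4   0.43  0.11] 19.628606695945518
-90 17 [77.8 79.1 80.2]
-70 39 [76.6 79.2 81.2]
-50 42 [76.7 78.4 81.2]
-30 35 [77.6 78.7 80.2]
-10 37 [76.9 78.7 80.3]
10 41 [77.6 78.3 79.8]
30 40 [77.8 79.1 80. ]
50 45 [77.1 79.  80.5]
70 36 [78.  79.2 80.5]
90 53 [77.1 81.7 84. ]
```

>>> {"api": "jog_arm", "payload": {"rows": [[0,0,0.002,0],[0,0,0.001,0],[0,0,0,0],[0,0,0,0]]}}

```text
time_s: 18.25
ee_pos: [491.2, 42.1, 219.5]
tcp_rot: [-0.001, 0.125, 0.992, -0.0]
force: [-10.6, -2.3, 30.9]
width: 19.9
grip_force: 33.4
```

Run:
```python
from h import *
import json
o=ctrl.get_obs(); print(o["ee_pos"],o["force"],o["time_s"])
a=np.linspace(0,1.54,25); x=-155*np.cos(a); z=155*np.sin(a)
R=[[round(float(-(x[k+1]-x[k]))/1e3,4),0,round(float(-(z[k+1]-z[k]))/1e3,4),0] for k in range(24)]
for i in range(0,24,8): print(json.dumps(R[i:i+8]))
```

```text
[491.22564696  42.12653995 219.47257811] [-10.60704546  -2.32672288  30.91415303] 18.25
[[-0.0003, 0, -0.0099, 0], [-0.001, 0, -0.0099, 0], [-0.0016, 0, -0.0098, 0], [-0.0022, 0, -0.0097, 0], [-0.0028, 0, -0.0095, 0], [-0.0034, 0, -0.0093, 0], [-0.004, 0, -0.0091, 0], [-0.0046, 0, -0.0088, 0]]
[[-0.0052, 0, -0.0085, 0], [-0.0057, 0, -0.0082, 0], [-0.0062, 0, -0.0078, 0], [-0.0067, 0, -0.0074, 0], [-0.0071, 0, -0.0069, 0], [-0.0076, 0, -0.0064, 0], [-0.008, 0, -0.0059, 0], [-0.0083, 0, -0.0054, 0]]
[[-0.0087, 0, -0.0049, 0], [-0.009, 0, -0.0043, 0], [-0.0092, 0, -0.0037, 0], [-0.0094, 0, -0.0031, 0], [-0.0096, 0, -0.0025, 0], [-0.0098, 0, -0.0019, 0], [-0.0099, 0, -0.0013, 0], [-0.0099, 0, -0.0006, 0]]
```

There is a hard stop (31 N) at level, so the lid is shut. Swinging the handle back up.

>>> {"api": "jog_arm", "payload": {"rows": [[-0.0003,0,-0.0125,0],[-0.001,0,-0.0099,0],[-0.0016,0,-0.0098,0],[-0.0022,0,-0.0097,0],[-0.0028,0,-0.0095,0],[-0.0034,0,-0.0093,0],[-0.004,0,-0.0091,0],[-0.0046,0,-0.0088,0]]}}

```text
time_s: 19.05
ee_pos: [510.8, 37.1, 296.3]
tcp_rot: [-0.001, 0.126, 0.992, -0.0]
force: [-4.3, -3.0, -3.1]
width: 19.9
grip_force: 30.0
```

>>> {"api": "jog_arm", "payload": {"rows": [[-0.0052,0,-0.0085,0],[-0.0057,0,-0.0082,0],[-0.0062,0,-0.0078,0],[-0.0067,0,-0.0074,0],[-0.0071,0,-0.0069,0],[-0.0076,0,-0.0064,0],[-0.008,0,-0.0059,0],[-0.0083,0,-0.0054,0]]}}

```text
time_s: 19.85
ee_pos: [563.8, 23.7, 352.9]
tcp_rot: [-0.002, 0.126, 0.992, 0.0]
force: [-5.9, -1.3, -0.7]
width: 19.4
grip_force: 31.2
```

>>> {"api": "jog_arm", "payload": {"rows": [[-0.0087,0,-0.0049,0],[-0.009,0,-0.0043,0],[-0.0092,0,-0.0037,0],[-0.0094,0,-0.0031,0],[-0.0096,0,-0.0025,0],[-0.0098,0,-0.0019,0],[-0.0099,0,-0.0013,0],[-0.0099,0,-0.0006,0]]}}

```text
time_s: 20.65
ee_pos: [638.3, 4.8, 375.6]
tcp_rot: [0.0, 0.126, 0.992, 0.0]
force: [-4.2, 0.1, 2.1]
width: 19.8
grip_force: 32.4
```

Upright. I'll open, rise, move back over the seat and look.

>>> {"api": "jog_arm", "payload": {"rows": [[0,0,0,0],[0,0,0,0],[0,0,0,0],[0,0,0,0],[0,0,0,0],[0,0,0,0]], "jaw": 0}}

```text
time_s: 21.25
ee_pos: [637.6, 4.8, 375.2]
tcp_rot: [0.0, 0.126, 0.992, 0.0]
force: [-0.2, -0.6, 0.3]
width: 85.3
grip_force: 0.0
```

>>> {"api": "jog_arm", "payload": {"rows": [[0,0,-0.02,0],[0,0,-0.036,0],[0.02,0,0,0],[0.03,0,0,0],[0.03,0,0,0],[0,0,0,0],[0,0,0,0]]}}

```text
time_s: 21.95
ee_pos: [560.0, 24.9, 431.6]
tcp_rot: [0.001, 0.126, 0.992, 0.0]
force: [0.5, 0.5, 0.1]
width: 85.5
grip_force: 0.0
```

```bash
cat > pod.py <<'E'
from h import *
o=ctrl.get_obs(); p=o["ee_pos"]; print(p,o["tcp_rot"].round(3),o["time_s"])
ax=np.array([np.cos(-.2255),np.sin(-.2255)]); ay=np.array([-ax[1],ax[0]])
for n in("wrist","top","scene"):
    im,d,K,T,m=look(n); P=cloud(d,K,T); cv2.imwrite(f"pics/{n}5.png",im)
    D=P[...,:2]-[560,25.2]; X=D@ax; Y=D@ay; Z=P[...,2]
    s=(np.hypot(X,Y)<32)&(Z>50)&(Z<75)
    if s.sum()>5:
        Q=P[s]; c=cv2.minEnclosingCircle(Q[:,:2].astype(np.float32)); t=totool(c[0][0]-p[0],c[0][1]-p[1])
        print(n,s.sum(),"Z",np.percentile(Q[:,2],[5,50,95]).round(1),c,"tool",t.round(1))
    h=(abs(X-85)<30)&(abs(Y)<20)&(Z>235)&(Z<262)
    if h.sum()>5: print(n,"tip",h.sum(),np.percentile(X[h],[5,50,95]).round(1),np.percentile(Y[h],[50]).round(1),np.percentile(Z[h],[50,95]))
E
python3 pod.py
```

```text
[559.95238794  24.87644374 431.55212779] [0.001 0.126 0.992 0.   ] 21.95
wrist 1174 Z [55.6 58.5 60.1] ((560.4290771484375, 25.148176193237305), 23.197826385498047) tool [-0.4  0.4  0. ]
wrist tip 726 [68.9 70.2 73.3] [-2.6] [246.72711642 252.57090408]
top 182 Z [52.9 57.6 62. ] ((561.0485229492188, 27.68865394592285), 23.197757720947266) tool [-0.4  3.   0. ]
scene 56 Z [52.7 56.5 59.2] ((562.2698974609375, 24.24985122680664), 23.303464889526367) tool [-2.4 -0.   0. ]
scene tip 74 [71.4 81.9 84.5] [-2.4] [248.85919872 252.85630177]
```

View pics/wrist5.png

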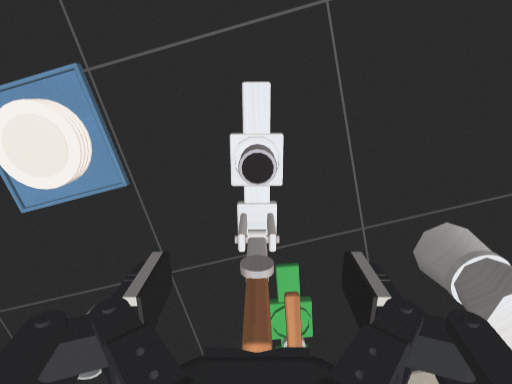

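The lid is shut (58 mm, was 67) with the pod at pixel (257,167) in the seat, and the handle tip at (257,345) is upright. Picking the pod up.

>>> {"api": "jog_arm", "payload": {"rows": [[-0.0005,0.001,0.04,0],[0,0,0.04,0],[0,0,0.04,0],[0,0,0.04,0],[0,0,0.035,0],[0,0,0.0225,0],[0,0,0,0],[0,0,0,0]]}}

```text
time_s: 22.9
ee_pos: [561.7, 25.4, 213.5]
tcp_rot: [-0.0, 0.126, 0.992, 0.0]
force: [0.7, -0.7, 1.8]
width: 85.7
grip_force: 0.0
```

>>> {"api": "jog_arm", "payload": {"rows": [[0,0,0,0],[0,0,0,0],[0,0,0,0],[0,0,0,0],[0,0,0,0],[0,0,0,0],[0,0,0,0],[0,0,0,0]], "jaw": 1, "squeeze": 40}}

```text
time_s: 23.7
ee_pos: [561.5, 25.5, 215.2]
tcp_rot: [0.001, 0.126, 0.992, 0.0]
force: [-1.1, -0.4, 6.6]
width: 44.4
grip_force: 39.9
```

>>> {"api": "jog_arm", "payload": {"rows": [[0,0,-0.01,0],[0,0,-0.02,0],[0,0,-0.03,0],[0,0,-0.03,0],[0,0,0,0]]}}

```text
time_s: 24.2
ee_pos: [562.6, 25.5, 308.3]
tcp_rot: [0.004, 0.126, 0.992, 0.0]
force: [1.3, 0.4, -1.1]
width: 44.3
grip_force: 41.2
```

Run:
```python
from h import *
o=ctrl.get_obs(); p=o["ee_pos"]; print(p,o["force"],o["width"])
z=np.load("top0.npz"); K,T,im=z["K"],z["T"],z["im"]; hsv=cv2.cvtColor(im,cv2.COLOR_BGR2HSV)
P=cloud(z["d"],K,T)
b=((hsv[...,0]>95)&(hsv[...,0]<120)&(hsv[...,1]>90)).astype(np.uint8); b[:,:318]=0; b[:210]=0; b[282:]=0; b[:,385:]=0
v,u=np.nonzero(b); W=np.array([ray(a,c,12,K,T)[:2] for a,c in zip(u,v)],np.float32); print("tray",cv2.minAreaRect(W))
s=(np.hypot(P[...,0]-471,P[...,1]+234)<40)&(P[...,2]>5); print("saucer z",np.percentile(P[s][:,2],[5,50,95]))
for n in("top","scene"):
    im,d,K,T,m=look(n);Q=cloud(d,K,T); s=(np.hypot(Q[...,0]-471,Q[...,1]+234)<35)&(Q[...,2]<60); print(n,s.sum(),np.percentile(Q[s][:,2],[5,50,95]))
print("tool",totool(471-p[0],-234-p[1]))
```

```text
[562.63092051  25.54373455 308.3339211 ] [ 1.32933729  0.40041063 -1.07639595] 44.27448059277254
tray ((470.4539794921875, -233.86178588867188), (161.34507751464844, 163.38677978515625), 0.3571486175060272)
saucer z [29.09187594 33.14067367 37.64186693]
top 423 [28.57492054 33.12856464 37.04377842]
scene 402 [29.37458112 32.18498768 34.84090529]
tool [ 2.39818231e+01 -2.74197038e+02 -1.80165758e-01]
```

>>> {"api": "jog_arm", "payload": {"rows": [[0.0034,-0.0392,0,0],[0.0034,-0.0392,0,0],[0.0034,-0.0392,0,0],[0.0034,-0.0392,0,0],[0.0034,-0.0392,0,0],[0.0034,-0.0392,0,0],[0.0034,-0.0392,0,0],[0,0,0,0]]}}

```text
time_s: 25.1
ee_pos: [467.8, -237.8, 302.4]
tcp_rot: [-0.001, 0.128, 0.992, -0.0]
force: [0.1, 1.1, -1.6]
width: 44.2
grip_force: 41.5
```

>>> {"api": "jog_arm", "payload": {"rows": [[0,0,0.03,0],[0,0,0.025,0],[0,0,0.01,0],[0,0,0.004,0],[0,0,0,0],[0,0,0,0]]}}

```text
time_s: 25.7
ee_pos: [469.9, -234.2, 235.3]
tcp_rot: [0.0, 0.126, 0.992, -0.0]
force: [0.1, -1.3, -0.8]
width: 43.9
grip_force: 41.5
```

>>> {"api": "jog_arm", "payload": {"rows": [[0,0,0.001,0],[0,0,0.001,0],[0,0,0,0]]}}

```text
time_s: 26.0
ee_pos: [469.5, -234.2, 233.0]
tcp_rot: [0.0, 0.126, 0.992, -0.0]
force: [-0.3, -0.2, -2.6]
width: 44.2
grip_force: 41.5
```

>>> {"api": "jog_arm", "payload": {"rows": [[0,0,0.001,0],[0,0,0.001,0],[0,0,0,0]]}}

```text
time_s: 26.3
ee_pos: [469.4, -234.3, 231.1]
tcp_rot: [0.0, 0.126, 0.992, -0.0]
force: [-1.6, 1.3, 5.5]
width: 44.0
grip_force: 42.2
```

>>> {"api": "jog_arm", "payload": {"rows": [[0,0,0.001,0],[0,0,0,0]]}}

```text
time_s: 26.5
ee_pos: [469.4, -234.2, 231.0]
tcp_rot: [0.0, 0.126, 0.992, -0.0]
force: [-4.7, 1.6, 15.5]
width: 44.5
grip_force: 43.2
```

The pod touches the saucer (15 N) at the expected height. I'll ease back 1 mm, release and retreat.

>>> {"api": "jog_arm", "payload": {"rows": [[0,0,-0.001,0],[0,0,0,0]]}}

```text
time_s: 26.7
ee_pos: [469.5, -234.3, 231.1]
tcp_rot: [0.0, 0.126, 0.992, -0.0]
force: [-2.0, 0.7, 7.1]
width: 44.0
grip_force: 42.3
```

>>> {"api": "jog_arm", "payload": {"rows": [[0,0,0,0],[0,0,0,0],[0,0,0,0],[0,0,0,0],[0,0,0,0],[0,0,0,0]], "jaw": 0}}

```text
time_s: 27.3
ee_pos: [469.4, -234.2, 230.5]
tcp_rot: [-0.0, 0.126, 0.992, 0.0]
force: [0.9, -0.5, 0.4]
width: 85.4
grip_force: 0.0
```

>>> {"api": "jog_arm", "payload": {"rows": [[0,0,-0.02,0],[0,0,-0.04,0],[0,0,-0.04,0],[0,0,-0.04,0],[0,0,-0.02,0],[0,0,0,0],[0,0,0,0],[0,0,0,0]]}}

```text
time_s: 28.1
ee_pos: [468.8, -233.8, 389.2]
tcp_rot: [-0.001, 0.126, 0.992, 0.001]
force: [0.0, -0.3, 0.1]
width: 85.5
grip_force: 0.0
```

Run:
```python
from h import *
o=ctrl.get_obs(); print(o["ee_pos"],o["time_s"])
ax=np.array([np.cos(-.2255),np.sin(-.2255)])
for n in("wrist","top","scene"):
    im,d,K,T,m=look(n); P=cloud(d,K,T); cv2.imwrite(f"pics/{n}6.png",im)
    s=(np.hypot(P[...,0]-471,P[...,1]+234)<50)&(P[...,2]>66)&(P[...,2]<90)
    if s.sum()>5: Q=P[s]; print(n,s.sum(),np.percentile(Q[:,2],[5,50,95]).round(1),cv2.minEnclosingCircle(Q[:,:2].astype(np.float32)))
    X=(P[...,:2]-[560,25.2])@ax; h=(abs(X-80)<30)&(abs(P[...,1]-7)<25)&(P[...,2]>230)&(P[...,2]<262)
    if h.sum()>5: print(n,"tip",np.percentile(X[h],[5,50,95]).round(1),np.percentile(P[h][:,2],95))
```

```text
[ 468.83088646 -233.84413632  389.1544325 ] 28.1
wrist 1628 [71.3 74.4 75.8] ((467.4976806640625, -234.63938903808594), 23.21257781982422)
top 182 [69.1 73.8 79. ] ((467.7427062988281, -232.13211059570312), 23.09385871887207)
top tip [69.4 73.2 80.4] 254.52271721601133
scene 200 [67.6 72.7 75.7] ((469.38641357421875, -233.07510375976562), 23.908170700073242)
scene tip [72.1 82.7 85. ] 252.32197039841094
```

View pics/scene6.png

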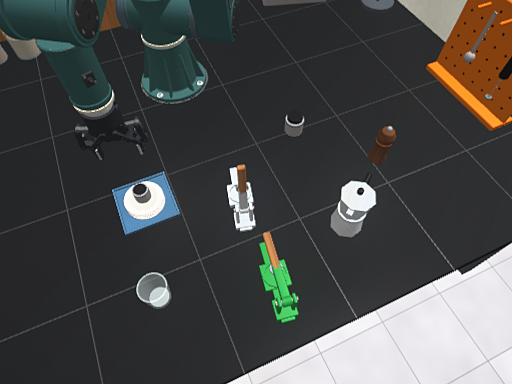

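The pod stands upright with its lid shut on the saucer at pixel (141,192), within about 4 mm of the centre. The handle is upright at (242,180), and the moka pot, glass cup and spice mill haven't moved.

```bash
python3 -c "
from cell import ctrl
print(ctrl.hand_in())"
```

```text
the job is handed in; nothing more can be done
None
```

The job is handed in, with no verdict returned: the shut pod stands upright about 4 mm from the centre of the top saucer, the press handle is upright, and the moka pot, glass cup and spice mill were left where they were.

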